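Seat the reagent bottles by shape

TASK

Get the bench ready for the analyser run: put each of the four black-capped reagent bottles upright into the grey bench seat whose recess has its shape and size (wide round, slim round, square, flat oblong), standing flat on the recess floor. Set them down gently, without dropping or tipping any, and leave the open sample cup and the test-strip canister where they stand.

Things in the scene. Friction and masses are not known exactly. Their poses are not given: they have to be found in the camera images.
- wide_jar: The wide round jar: body 62 mm in diameter and 62 mm high, cap 50 mm in diameter, 82 mm high in all, about 0.2 kg. White plastic with a paper label and a black screw cap, stands upright and loose on the bench. Origin: centre of its underside; z up.
- slim_bottle: The slim round bottle: body 30 mm in diameter and 70 mm high, cap 20 mm in diameter, 90 mm high in all, about 0.06 kg. White plastic with a paper label and a black screw cap, stands upright and loose on the bench. Origin: centre of its underside; z up.
- square_bottle: The square bottle: body 40 x 40 mm and 72 mm high, cap 28 mm in diameter, 92 mm high in all, about 0.12 kg; x and y axes are normal to its side faces. White plastic with a paper label and a black screw cap, stands upright and loose on the bench. Origin: centre of its underside; z up.
- flat_bottle: The flat oblong bottle: body 66 mm (along its x) by 30 mm (along its y) and 70 mm high, cap 24 mm in diameter, 90 mm high in all, about 0.13 kg. White plastic with a paper label and a black screw cap, stands upright and loose on the bench. Origin: centre of its underside; z up.
- wide_seat: Seat for the wide jar: block 94 x 94 mm with a round recess 78 mm in diameter. Grey plastic block 16 mm high, fixed to the bench, with one recess 12 mm deep in its top (recess floor 4 mm above the bench). Origin: centre of its underside, the recess is centred on it; z up.
- slim_seat: Seat for the slim bottle: block 62 x 62 mm with a round recess 46 mm in diameter. Grey plastic block 16 mm high, fixed to the bench, with one recess 12 mm deep in its top (recess floor 4 mm above the bench). Origin: centre of its underside, the recess is centred on it; z up.
- square_seat: Seat for the square bottle: block 72 x 72 mm with a square recess 56 x 56 mm, sides along x and y. Grey plastic block 16 mm high, fixed to the bench, with one recess 12 mm deep in its top (recess floor 4 mm above the bench). Origin: centre of its underside, the recess is centred on it; z up.
- flat_seat: Seat for the flat bottle: block 98 mm (along its x) by 62 mm (along its y) with an oblong recess 82 mm (x) by 46 mm (y). Grey plastic block 16 mm high, fixed to the bench, with one recess 12 mm deep in its top (recess floor 4 mm above the bench). Origin: centre of its underside, the recess is centred on it; z up.
- sample_cup: Bystander: open, empty white sample cup without a cap, 44 mm across the rim, 40 mm high, loose, amid the work. Origin: centre of its underside.
- canister: Bystander: white test-strip canister with a blue band and a white lid, 44 mm in diameter, 102 mm high, loose, at the far edge of the work. Origin: centre of its underside.
There are look-alikes about, which are no part of the job. Leave any red or yellow look-alike of the slim_bottle alone.

How it is judged:
By the outcome, as a careful person would: the job done as asked, in the order asked, and still so for the second after the job is handed in, with the robot touching nothing.
It also fails if it takes over 120 s, if anything falls off the work surface, if the arm or the gripper's body presses on something with over 40 N, if the wrist force passes 120 N, or if a joint passes its speed limit or range.

ROBOT

A 6-joint arm with a two-finger parallel gripper is mounted at the origin on the work surface. World frame = base frame: x ahead of the robot, y to its left, z up, the work surface at z = 0. Lengths are in mm, angles in rad, forces in N, time in s.
With the tool pointing down it reaches from about 300 to 775 mm from the base axis. Payload 14.6 kg.
Tool frame: the origin (TCP) lies on the centre line of the jaws, within the pads' length; the fingertips stand ahead of it and the grasp point (between the pads) is the TCP (manip.tip_reach is the z of the fingertips in the tool frame, in mm); z points along the fingers, y is the direction in which the jaws open and shut (so a half turn about z gives the same grasp; the last joint's range is limited). The gripper opens to 94 mm and grips with 3 to 60 N. Pads are 16 mm wide; open, the fingers measure 119 mm over their backs; the gripper's body (75 mm by 177 mm) begins 78 mm behind the grasp point.
Start: joints at [1.223, 0.3, 1.521, -0, 1.321, -0.067], TCP at [152.416, 528.449, 224.446] pointing down, gripper open.
Joint ranges: [-3.03, 3.03], [-0.79, 2.21], [0.23, 2.52], [-1.04, 4.18], [0, 3.07], [-2.55, 2.55]. Speed limits (rad/s): [2.22, 2.22, 2.57, 3.14, 3.14, 3.14].

INTERFACE

Orientations are given as [roll, pitch, yaw] about the fixed x, y, z axes, in that order (R = Rz(yaw) Ry(pitch) Rx(roll)).
In Python, from cell import manip, camera, search_frame, masks_of, tip_of gives the robot as it stands.
- The arm moves only by the tool send_rows, never from a script. Its argument "plan" is a list of rows, each an object with "travel": the shift along the tool's x, y, z in mm, a list of three; "delta_rot": the turn, a rotation vector about the tool's x, y, z in degrees, a list of three; "fingers": the gripper's target within -1 to 1 (shut at 1, half-way at 0, fully open at -1). In form: [{"travel": [dx, dy, dz], "delta_rot": [wx, wy, wz], "fingers": fingers}, ...]. A call has 1 to 20 rows; each row shifts and turns the commanded pose from where the row before left it, along the tool's axes as they then stand; what a row does not reach is not made up. A row lasts 1/8 s, in which the tool goes at most 62.5 mm and 10.7 degrees, less where a joint would pass 70% of its speed; a pose out of reach is approached as far as the arm can. A call is refused whole if a number of a shift passes 62.5 or a number of a turn 10.7, either way. A call with a gripper value outside its range is refused whole. The fingers move at their own pace and stop on an object; "grip_force" is the grip in N (left out, the last holds). Time passes only in rows, so rows that do not move let the fingers close. It gives the time, the measured TCP pose, the force and the opening at its end, in the units of the state.
- manip.read_state(): the state, without advancing time (a new reading comes with each control period).
- camera(name): name is "scene" or "top" or "wrist"; returns a dict with "color" (420x560x3 uint8, red, green, blue), "z_map" (420x560 float32, mm along the optical axis (not along the pixel's ray), 0 where there is no reading), "fov_y" (degrees; the focal length in pixels is half the picture's height over the tangent of half this angle, whatever the lens; pixels are square), "cx", "cy" (the principal point, pixels), "world_from_camera" (4x4, takes a point from camera to world coordinates); the wrist camera has in their place "tool_from_camera" (4x4, takes a point from camera to tool coordinates, whose origin is the TCP and whose axes are the flange's). Camera axes: x right, y up, looking along -z (the intrinsics and any distortion apply to the point x, -y, -z); pixel columns grow to the right and rows downward; lengths in mm; the calibration is good to about 2 mm. The wrist camera is an equidistant fisheye: a pixel r from the principal point sees the ray r / f radians off the axis. A picture is of the moment at which its call begins: read the wrist's pose just before it.
- manip.sign_off(): hands the job in, once; it reports no verdict.
Trained networks look in the newest picture that a camera, given by its name, has taken for a name from the list of things; names that differ only in an ending like _2 or _b are one class to them, and where a whole thing is asked for, a point or a joint stands for the part that bears it (a point fixed in the world has none). Each returns a list of dicts, best first, with "confidence" (0 to 1); they miss things now and then, are a little off and sometimes report something else, mostly with a low value. They report only what shows in the picture. A call takes as long as a camera call. They do not tell look-alikes from the thing itself.
- search_frame(name, camera): "at" ([x, y, z] in mm, in the coordinates of the camera as it stood for that picture, good to about 4 mm: the middle of the surface that is visible of it).
- masks_of(name, camera): "region" (420x560 bool, what is visible of it).
- tip_of(name, camera): "at" ([x, y, z] in mm, in the coordinates of the camera as it stood for that picture, good to about 4 mm: a listed point, or the origin of a listed thing).
The state is a dict: "clock": time; "joints": joint angles; "qd": joint speeds; "effort": joint torques, N m; "eef_pos": TCP position; "eef_rot": TCP orientation; "wrist_force": force on the tool from outside, world axes, zero at the start; "moment": the same for the moment, N m; "finger_gap": finger opening in mm.
Only numpy, scipy, OpenCV 4.12 (cv2) and the standard library are available. Lean on these libraries where they do the work, as an engineer would, in place of code of your own. Each camera call takes 0.05 s, during which the arm holds its last target. There are 200 camera calls.

## Working session

There is one attempt and no reset: what is moved stays moved. The work goes in short steps, Python scripts to look and compute and a tool call to move; the robot and the scene stay as the last step left them, time stands still between calls to the robot, and variables do not carry over. Pictures are saved under pics/ and viewed, about 12 in all and at most 16, crops included, and the job is handed in when it is done.

Besides the shell and the picture viewer there is one more tool, called after "Call:" as name([rows], argument=value, ...), one row to a line, values as JSON. send_rows: Moves the arm, as the interface text tells. Its arguments: {"type":"object","properties":{"plan":{"type":"array"},"grip_force":{"type":"number"}},"required":["plan"]}

```bash
ls; mkdir -p pics; cat > h.py <<'E'
import numpy as np, cv2
from cell import manip, camera, search_frame, masks_of, tip_of
N=['wide_jar','slim_bottle','square_bottle','flat_bottle','wide_seat','slim_seat','square_seat','flat_seat','sample_cup','canister']
def cloud(c):
    z=c['z_map'];f=210/np.tan(np.radians(c['fov_y'])/2)
    v,u=np.mgrid[0:420,0:560]
    P=np.stack([(u-c['cx'])/f*z,-(v-c['cy'])/f*z,-z],-1)
    T=c['world_from_camera'];return P@T[:3,:3].T+T[:3,3]
def save(c,n): cv2.imwrite('pics/'+n,c['color'][...,::-1])
E
python3 - <<'E'
from h import *
print(manip.read_state(), manip.tip_reach)
for cam in ['top','scene']:
    c=camera(cam);save(c,cam+'0.png');P=cloud(c);T=c['world_from_camera']
    print(cam,c['fov_y'],T.round(2).tolist())
    for n in N:
        for m in masks_of(n,cam)[:4]:
            if m['confidence']<.2: continue
            R=m['region'];p=P[R&(c['z_map']>0)]
            if len(p)<5: continue
            v,u=np.nonzero(R)
            ztop=np.percentile(p[:,2],97); t=p[p[:,2]>ztop-6]
            print(n,round(m['confidence'],2),'px',int(u.mean()),int(v.mean()),'ztop',round(ztop),'top ctr',((t.min(0)+t.max(0))/2).round(),'ext',np.ptp(t,0).round(),'all',p.min(0).round(),p.max(0).round())
        for o in tip_of(n,cam)[:3]:
            print('   tip',round(o['confidence'],2),(T[:3,:3]@np.array(o['at'])+T[:3,3]).round())
E
```

```text
pics
{'clock': 0.0, 'joints': array([ 1.22340755e+00,  3.00512108e-01,  1.52158590e+00, -3.35799614e-05,
        1.32073237e+00, -6.66034699e-02]), 'qd': array([ 1.82334646e-03, -7.95495689e-04,  1.35481405e-04,  8.00775689e-04,
       -3.77772292e-05, -6.49959295e-04]), 'effort': array([ 1.46595667e-04, -5.31804836e+01, -3.52739775e+01,  7.09120464e-02,
        2.43364874e-02, -8.47310753e-05]), 'eef_pos': array([152.33731557, 528.22016957, 223.86179627]), 'eef_rot': array([-3.14035551e+00, -4.99228227e-05,  2.86081565e+00]), 'wrist_force': array([-0.06398463,  0.41125548, -1.01022765]), 'moment': array([0.00359788, 0.01361913, 0.00024862]), 'finger_gap': 94.22962139706671} 19.0
top 48.93634866934961 [[0.01, 0.99, -0.17, 424.94], [-1.0, 0.01, -0.0, -10.81], [-0.0, 0.17, 0.99, 1060.98], [0.0, 0.0, 0.0, 1.0]]
wide_jar 0.69 px 326 205 ztop 85 top ctr [ 616. -100.   83.] ext [49. 48.  8.] all [ 584. -133.   -4.] [661. -67.  87.]
   tip 0.93 [614. -98.  -3.]
slim_bottle 0.78 px 254 183 ztop 92 top ctr [665.  61.  91.] ext [18. 18.  8.] all [650.  47.   2.] [678.  77.  95.]
slim_bottle 0.
[... 3195 characters left out ...]
p ctr [604. 325.  17.] ext [79. 79.  8.] all [563. 286.  -1.] [644. 378.  21.]
   tip 0.8 [603. 327.  -2.]
square_seat 0.87 px 145 320 ztop 18 top ctr [ 615. -340.   17.] ext [88. 89.  9.] all [ 570. -384.   -1.] [ 660. -294.   21.]
   tip 0.84 [ 611. -337.    1.]
flat_seat 0.85 px 276 160 ztop 18 top ctr [471.  78.  27.] ext [112. 119.  29.] all [415.  18.  -4.] [527. 140.  42.]
   tip 0.58 [473.  84.   3.]
sample_cup 0.96 px 266 191 ztop 41 top ctr [533.   7.  39.] ext [43. 41.  8.] all [511. -14.  -1.] [554.  27.  43.]
   tip 0.92 [533.  10.   3.]
canister 0.69 px 345 254 ztop 104 top ctr [760.  24. 103.] ext [43. 44.  8.] all [706.   2.  -3.] [781.  96. 107.]
   tip 0.58 [761.  22.  -2.]
```

```bash
python3 - <<'E'
from h import *
for cam in ['top','scene']:
    c=camera(cam);P=cloud(c)
    for (n,x,y,lo,hi,r) in [('wide_seat',462,331,12,25,75),('slim_seat',603,326,12,25,60),('square_seat',615,-338,12,25,70),('flat_seat',469,87,12,25,80),('square_bottle',468,-104,60,78,40),('flat_bottle',437,-346,60,76,50)]:
        m=(c['z_map']>0)&(np.hypot(P[...,0]-x,P[...,1]-y)<r)&(P[...,2]>lo)&(P[...,2]<hi)
        k=cv2.morphologyEx(m.astype(np.uint8),cv2.MORPH_OPEN,np.ones((2,2)))>0
        print(cam,n,m.sum(),[np.round(a,1) for a in cv2.minAreaRect(P[k][:,:2].astype(np.float32))])
a=cv2.imread('pics/top0.png');cv2.imwrite('pics/topc.png',cv2.resize(a[90:330,90:490],(800,480)))
E
```

```text
top wide_seat 860 [array([465.8, 185.9]), array([ 97., 390.]), np.float64(2.2)]
top slim_seat 447 [array([506.8, 186.6]), array([419.1,  84.2]), np.float64(56.1)]
top square_seat 418 [array([ 552., -192.]), array([ 97.5, 431.7]), np.float64(22.3)]
top flat_seat 462 [array([445.5,  57.3]), array([131.5,  99.1]), np.float64(50.8)]
top square_bottle 212 [array([ 466.8, -109.4]), array([39.5, 48.8]), np.float64(10.4)]
top flat_bottle 359 [array([ 419.2, -200.9]), array([ 70.3, 377.5]), np.float64(5.3)]
scene wide_seat 585 [array([676.5,  16.5]), array([124.7, 884.5]), np.float64(33.9)]
scene slim_seat 360 [array([603.4, 332.1]), array([60.4, 76.9]), np.float64(23.0)]
scene square_seat 650 [array([ 772.9, -347.7]), array([ 85.4, 399.7]), np.float64(86.9)]
scene flat_seat 422 [array([698.9, -98.1]), array([ 61.9, 702.9]), np.float64(51.0)]
scene square_bottle 235 [array([466.6, -90.6]), array([38.2, 70.2]), np.float64(15.0)]
scene flat_bottle 359 [array([ 690.2, -323.6]), array([568.2,  36.6]), np.float64(5.2)]
```

View pics/topc.png

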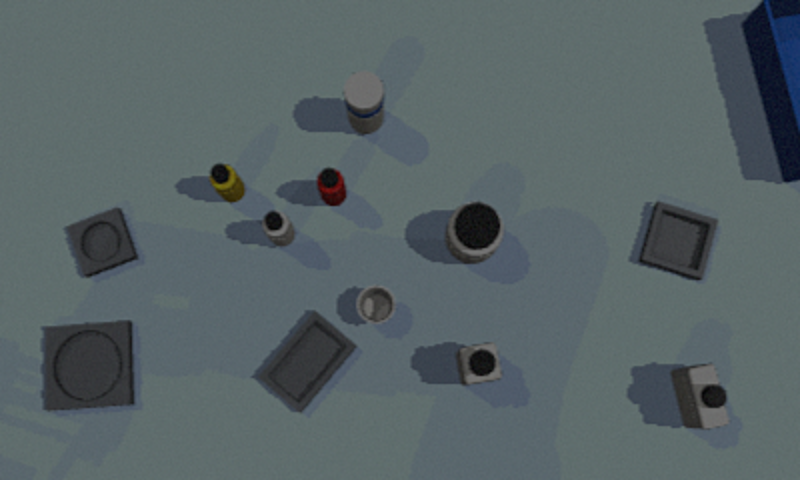

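View pics/scene0.png

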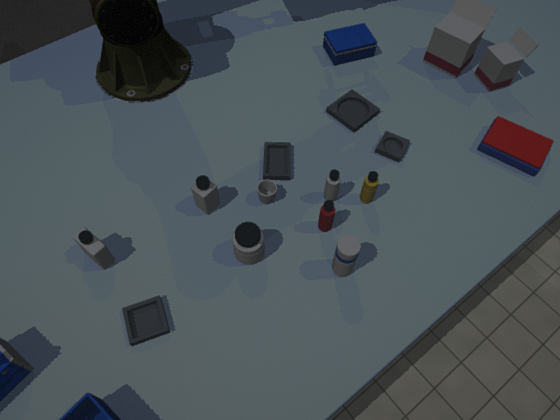

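```bash
python3 - <<'E'
from h import *
for cam in ['top','scene']:
    c=camera(cam);P=cloud(c)
    for (n,x,y,lo,hi,r) in [('wide_seat',462,331,12,25,75),('slim_seat',603,326,12,25,60),('square_seat',615,-338,12,25,70),('flat_seat',469,87,12,25,75),('square_bottle',468,-104,62,78,40),('flat_bottle',437,-346,62,76,50)]:
        m=(c['z_map']>0)&(np.hypot(P[...,0]-x,P[...,1]-y)<r)&(P[...,2]>lo)&(P[...,2]<hi)
        # keep largest blob
        _,L,S,_=cv2.connectedComponentsWithStats(m.astype(np.uint8));m=L==1+S[1:,4].argmax()
        p=P[m][:,:2].astype(np.float32);(cx,cy),(w,h),a=cv2.minAreaRect(p)
        print(cam,n,m.sum(),round(cx,1),round(cy,1),round(w,1),round(h,1),round(a,1))
E
```

```text
top wide_seat 868 461.8 332.7 94.0 96.4 5.0
top slim_seat 446 603.8 327.7 64.3 62.8 22.8
top square_seat 423 615.0 -338.1 72.5 73.5 72.8
top flat_seat 467 470.1 86.2 62.3 97.9 50.8
top square_bottle 208 468.2 -103.6 39.9 40.4 10.5
top flat_bottle 347 436.8 -344.7 65.8 29.3 11.7
scene wide_seat 579 461.6 331.0 95.9 98.4 6.0
scene slim_seat 367 602.9 325.9 62.0 66.7 22.5
scene square_seat 645 614.6 -339.6 72.5 73.8 73.1
scene flat_seat 426 470.0 83.9 61.4 101.3 51.1
scene square_bottle 221 468.4 -106.0 41.7 39.3 12.7
scene flat_bottle 352 437.3 -346.8 66.7 30.3 11.7
```

```bash
cat > p.py <<'E'
import sys; from h import *
from scipy.spatial.transform import Rotation as Ro
x,y,z,jaw=map(float,sys.argv[1:5]); s=manip.read_state()
yaw=np.degrees(s['eef_rot'][2]); d=(jaw+90-yaw+180)%360-180
if len(sys.argv)<6: d=(d+90)%180-90
R=Ro.from_euler('xyz',s['eef_rot']); 
r=Ro.from_euler('z',yaw+d,degrees=True)*Ro.from_euler('x',np.pi)
D=np.array([x,y,z])-s['eef_pos']; t=r.inv().apply(D)
print('t',round(s['clock'],2),'pos',s['eef_pos'].round(1),'rpy',np.degrees(s['eef_rot']).round(1),'gap',s['finger_gap'].round(1),'F',s['wrist_force'].round(1),'q6',np.degrees(s['joints'][5]).round())
print('turn wz',round(-d,1),'rows',-(-abs(d)//10.5),'then tool travel',t.round(1),'rows>=',-(-np.abs(t).max()//58))
E
python3 p.py 616 119 180 90
```

```text
Traceback (most recent call last):
  File "p.py", line 9, in <module>
    print('t',round(s['clock'],2),'pos',s['eef_pos'].round(1),'rpy',np.degrees(s['eef_rot']).round(1),'gap',s['finger_gap'].round(1),'F',s['wrist_force'].round(1),'q6',np.degrees(s['joints'][5]).round())
                                                                                                            ^^^^^^^^^^^^^^^^^^^^^
AttributeError: 'float' object has no attribute 'round'
```

```bash
sed -i "s/s\['finger_gap'\].round(1)/round(float(s['finger_gap']),1)/" p.py; python3 p.py 616 119 180 90
```

```text
t 2.3 pos [152.4 528.4 224.4] rpy [-180.    -0.   163.9] gap 93.9 F [-0.   0.  -0.4] q6 -4.0
turn wz -16.1 rows 2.0 then tool travel [-463.6 -409.4   44.4] rows>= 8.0
```

Call:
send_rows([
  {"travel":[0,0,0],"delta_rot":[0,0,-8],"fingers":-0.28},
  {"travel":[0,0,0],"delta_rot":[0,0,-8.1],"fingers":-0.28},
  {"travel":[-25,-22,0],"delta_rot":[0,0,0],"fingers":-0.28},
  {"travel":[-46,-40,4],"delta_rot":[0,0,0],"fingers":-0.28},
  {"travel":[-46,-40,4],"delta_rot":[0,0,0],"fingers":-0.28},
  {"travel":[-46,-40,4],"delta_rot":[0,0,0],"fingers":-0.28},
  {"travel":[-46,-40,4],"delta_rot":[0,0,0],"fingers":-0.28},
  {"travel":[-46,-40,4],"delta_rot":[0,0,0],"fingers":-0.28},
  {"travel":[-46,-40,4],"delta_rot":[0,0,0],"fingers":-0.28},
  {"travel":[-46,-40,4],"delta_rot":[0,0,0],"fingers":-0.28},
  {"travel":[-46,-40,4],"delta_rot":[0,0,0],"fingers":-0.28},
  {"travel":[-46,-40,4],"delta_rot":[0,0,0],"fingers":-0.28},
  {"travel":[-25,-27,8],"delta_rot":[0,0,0],"fingers":-0.28},
  {"travel":[0,0,0],"delta_rot":[0,0,0],"fingers":-0.28},
], grip_force=15)

```text
clock: 4.05
eef_pos: [617.3, 117.5, 179.1]
eef_rot: [-3.141, -0.002, 3.139]
wrist_force: [-0.2, -0.3, -0.4]
finger_gap: 60.5
```

```bash
python3 p.py 616 119 48 90
```

```text
t 4.05 pos [617.3 117.5 179.1] rpy [-1.800e+02 -1.000e-01  1.798e+02] gap 60.5 F [-0.2 -0.3 -0.4] q6 -82.0
turn wz -0.2 rows 1.0 then tool travel [  1.3   1.5 131.1] rows>= 3.0
```

Call:
send_rows([
  {"travel":[0.5,1,20],"delta_rot":[0,0,0],"fingers":-0.28},
  {"travel":[0,0,30],"delta_rot":[0,0,0],"fingers":-0.28},
  {"travel":[0,0,30],"delta_rot":[0,0,0],"fingers":-0.28},
  {"travel":[0,0,30],"delta_rot":[0,0,0],"fingers":-0.28},
  {"travel":[0,0,20],"delta_rot":[0,0,0],"fingers":-0.28},
  {"travel":[0,0,6],"delta_rot":[0,0,0],"fingers":-0.28},
  {"travel":[0,0,0],"delta_rot":[0,0,0],"fingers":0},
  {"travel":[0,0,0],"delta_rot":[0,0,0],"fingers":0.2},
  {"travel":[0,0,0],"delta_rot":[0,0,0],"fingers":0.3},
  {"travel":[0,0,0],"delta_rot":[0,0,0],"fingers":0.4},
  {"travel":[0,0,0],"delta_rot":[0,0,0],"fingers":0.6},
  {"travel":[0,0,0],"delta_rot":[0,0,0],"fingers":0.8},
  {"travel":[0,0,0],"delta_rot":[0,0,0],"fingers":0.8},
])

```text
clock: 5.68
eef_pos: [616.3, 120.5, 45.0]
eef_rot: [3.142, 0.001, -3.141]
wrist_force: [-1.0, -0.6, 6.2]
finger_gap: 29.8
```

```bash
python3 p.py 603.5 327 165 90; python3 -c "
from h import *
save(camera('scene'),'s1.png')"
```

```text
t 5.67 pos [616.3 120.5  45. ] rpy [ 180.    0. -180.] gap 29.8 F [-1.  -0.6  6.2] q6 -82.0
turn wz 0.0 rows 1.0 then tool travel [  12.8  206.5 -120. ] rows>= 4.0
```

View pics/s1.png

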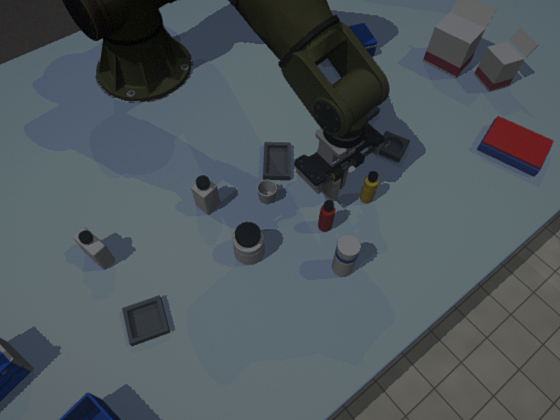

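The scene view shows the gripper closed on the white slim bottle (about px 333,190; gap 29.8 mm equals its diameter). Red (327,216) and yellow (370,187) are untouched.

Call:
send_rows([
  {"travel":[0,0,-10],"delta_rot":[0,0,0],"fingers":0.8},
  {"travel":[0,0,-30],"delta_rot":[0,0,0],"fingers":0.8},
  {"travel":[0,0,-40],"delta_rot":[0,0,0],"fingers":0.8},
  {"travel":[0,0,-30],"delta_rot":[0,0,0],"fingers":0.8},
  {"travel":[0,0,-10],"delta_rot":[0,0,0],"fingers":0.8},
  {"travel":[1,20,0],"delta_rot":[0,0,0],"fingers":0.8},
  {"travel":[2,35,0],"delta_rot":[0,0,0],"fingers":0.8},
  {"travel":[2,35,0],"delta_rot":[0,0,0],"fingers":0.8},
  {"travel":[2,35,0],"delta_rot":[0,0,0],"fingers":0.8},
  {"travel":[2,35,0],"delta_rot":[0,0,0],"fingers":0.8},
  {"travel":[2,30,0],"delta_rot":[0,0,0],"fingers":0.8},
  {"travel":[2,16,0],"delta_rot":[0,0,0],"fingers":0.8},
  {"travel":[0,0,30],"delta_rot":[0,0,0],"fingers":0.8},
  {"travel":[0,0,30],"delta_rot":[0,0,0],"fingers":0.8},
  {"travel":[0,0,0],"delta_rot":[0,0,0],"fingers":0.8},
  {"travel":[0,0,0],"delta_rot":[0,0,0],"fingers":0.8},
])

```text
clock: 7.72
eef_pos: [603.3, 326.7, 105.4]
eef_rot: [3.141, 0.001, -3.142]
wrist_force: [-0.3, 0.0, -0.1]
finger_gap: 29.8
```

```bash
python3 p.py 603.5 327 49 90
```

```text
t 7.72 pos [603.3 326.7 105.4] rpy [ 1.8e+02  1.0e-01 -1.8e+02] gap 29.8 F [-0.3  0.  -0.1] q6 -65.0
turn wz 0.0 rows 1.0 then tool travel [-0.2  0.3 56.4] rows>= 1.0
```

Call:
send_rows([
  {"travel":[0,0,20],"delta_rot":[0,0,0],"fingers":0.8},
  {"travel":[0,0,20],"delta_rot":[0,0,0],"fingers":0.8},
  {"travel":[0,0,9],"delta_rot":[0,0,0],"fingers":0.8},
  {"travel":[0,0,4],"delta_rot":[0,0,0],"fingers":0.8},
  {"travel":[0,0,1.5],"delta_rot":[0,0,0],"fingers":0.8},
  {"travel":[0,0,1],"delta_rot":[0,0,0],"fingers":0.8},
  {"travel":[0,0,0],"delta_rot":[0,0,0],"fingers":0.8},
  {"travel":[0,0,0],"delta_rot":[0,0,0],"fingers":0.8},
])

```text
clock: 8.72
eef_pos: [603.1, 326.6, 49.2]
eef_rot: [3.141, 0.0, -3.141]
wrist_force: [-0.4, 0.5, -1.5]
finger_gap: 29.6
```

```bash
python3 p.py 603.5 327 49 90
```

```text
t 8.72 pos [603.1 326.6  49.2] rpy [ 180.    0. -180.] gap 29.6 F [-0.4  0.5 -1.5] q6 -65.0
turn wz 0.0 rows 1.0 then tool travel [-0.4  0.4  0.2] rows>= 1.0
```

Call:
send_rows([
  {"travel":[0,0,0.7],"delta_rot":[0,0,0],"fingers":0.8},
  {"travel":[0,0,0],"delta_rot":[0,0,0],"fingers":0.8},
])

```text
clock: 8.98
eef_pos: [603.1, 326.6, 49.0]
eef_rot: [3.141, 0.001, -3.141]
wrist_force: [-2.0, -1.1, 3.8]
finger_gap: 29.2
```

Call:
send_rows([
  {"travel":[0,0,0],"delta_rot":[0,0,0],"fingers":0.3},
  {"travel":[0,0,0],"delta_rot":[0,0,0],"fingers":0.1},
  {"travel":[0,0,0],"delta_rot":[0,0,0],"fingers":-0.3},
  {"travel":[0,0,0],"delta_rot":[0,0,0],"fingers":-0.5},
  {"travel":[0,0,-15],"delta_rot":[0,0,0],"fingers":-0.5},
  {"travel":[0,0,-35],"delta_rot":[0,0,0],"fingers":-0.5},
  {"travel":[0,0,-40],"delta_rot":[0,0,0],"fingers":-1},
  {"travel":[0,0,-40],"delta_rot":[0,0,0],"fingers":-1},
  {"travel":[0,-25,0],"delta_rot":[0,0,0],"fingers":-1},
  {"travel":[-2,-45,0],"delta_rot":[0,0,0],"fingers":-1},
  {"travel":[-2,-50,0],"delta_rot":[0,0,0],"fingers":-1},
  {"travel":[-2,-50,0],"delta_rot":[0,0,0],"fingers":-1},
  {"travel":[-2,-50,0],"delta_rot":[0,0,0],"fingers":-1},
  {"travel":[-2,-50,0],"delta_rot":[0,0,0],"fingers":-1},
  {"travel":[-2,-50,0],"delta_rot":[0,0,0],"fingers":-1},
  {"travel":[-1,-50,0],"delta_rot":[0,0,0],"fingers":-1},
  {"travel":[0,-40,0],"delta_rot":[0,0,0],"fingers":-1},
  {"travel":[0,-18,0],"delta_rot":[0,0,0],"fingers":-1},
  {"travel":[0,0,0],"delta_rot":[0,0,0],"fingers":-1},
])

```text
clock: 11.35
eef_pos: [616.1, -101.7, 178.7]
eef_rot: [3.142, 0.0, 3.141]
wrist_force: [-0.2, 0.3, -0.5]
finger_gap: 93.8
```

```bash
python3 p.py 616 -101 42 90; python3 - <<'E'
from h import *
c=camera('top');save(c,'t1.png');P=cloud(c)
m=(np.hypot(P[...,0]-603,P[...,1]-327)<30)&(P[...,2]>80);print(P[m].min(0),P[m].max(0))
c=camera('scene');save(c,'s2.png')
E
```

```text
t 11.35 pos [ 616.1 -101.7  178.7] rpy [180.    0.  179.9] gap 93.8 F [-0.2  0.3 -0.5] q6 -103.0
turn wz -0.1 rows 1.0 then tool travel [1.000e-01 7.000e-01 1.367e+02] rows>= 3.0
[592.39319257 317.86641969  80.06403969] [611.45827859 337.41109156  98.5322005 ]
```

View pics/s2.png

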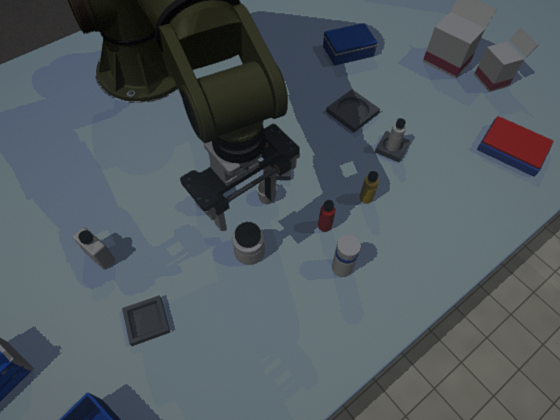

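The slim bottle stands upright in its seat (px 396,140) with its top 4 mm higher than on the bench, and the jar is below the open gripper. I'll grip the jar.

Call:
send_rows([
  {"travel":[0,0.5,20],"delta_rot":[0,0,0],"fingers":-1},
  {"travel":[0,0,30],"delta_rot":[0,0,0],"fingers":-1},
  {"travel":[0,0,30],"delta_rot":[0,0,0],"fingers":-1},
  {"travel":[0,0,30],"delta_rot":[0,0,0],"fingers":-1},
  {"travel":[0,0,20],"delta_rot":[0,0,0],"fingers":-1},
  {"travel":[0,0,5],"delta_rot":[0,0,0],"fingers":-1},
  {"travel":[0,0,0],"delta_rot":[0,0,0],"fingers":-0.7},
  {"travel":[0,0,0],"delta_rot":[0,0,0],"fingers":-0.5},
  {"travel":[0,0,0],"delta_rot":[0,0,0],"fingers":-0.35},
  {"travel":[0,0,0],"delta_rot":[0,0,0],"fingers":-0.1},
  {"travel":[0,0,0],"delta_rot":[0,0,0],"fingers":0.2},
  {"travel":[0,0,0],"delta_rot":[0,0,0],"fingers":0.2},
  {"travel":[0,0,0],"delta_rot":[0,0,0],"fingers":0.2},
], grip_force=20)

```text
clock: 13.08
eef_pos: [616.3, -101.1, 43.8]
eef_rot: [-3.141, 0.001, -3.141]
wrist_force: [-1.3, -0.1, 6.2]
finger_gap: 61.5
```

```bash
python3 p.py 462 332 165 90
```

```text
t 13.07 pos [ 616.3 -101.1   43.8] rpy [-180.    0. -180.] gap 61.5 F [-1.3 -0.1  6.2] q6 -103.0
turn wz 0.0 rows 1.0 then tool travel [ 154.3  433.1 -121.2] rows>= 8.0
```

Call:
send_rows([
  {"travel":[0,0,-10],"delta_rot":[0,0,0],"fingers":0.2},
  {"travel":[0,0,-30],"delta_rot":[0,0,0],"fingers":0.2},
  {"travel":[0,0,-40],"delta_rot":[0,0,0],"fingers":0.2},
  {"travel":[0,0,-30],"delta_rot":[0,0,0],"fingers":0.2},
  {"travel":[0,0,-11],"delta_rot":[0,0,0],"fingers":0.2},
  {"travel":[5,15,0],"delta_rot":[0,0,0],"fingers":0.2},
  {"travel":[11,30,0],"delta_rot":[0,0,0],"fingers":0.2},
  {"travel":[14,40,0],"delta_rot":[0,0,0],"fingers":0.2},
  {"travel":[14,40,0],"delta_rot":[0,0,0],"fingers":0.2},
  {"travel":[14,40,0],"delta_rot":[0,0,0],"fingers":0.2},
  {"travel":[14,40,0],"delta_rot":[0,0,0],"fingers":0.2},
  {"travel":[14,40,0],"delta_rot":[0,0,0],"fingers":0.2},
  {"travel":[14,40,0],"delta_rot":[0,0,0],"fingers":0.2},
  {"travel":[14,40,0],"delta_rot":[0,0,0],"fingers":0.2},
  {"travel":[14,40,0],"delta_rot":[0,0,0],"fingers":0.2},
  {"travel":[14,37,0],"delta_rot":[0,0,0],"fingers":0.2},
  {"travel":[8,21,0],"delta_rot":[0,0,0],"fingers":0.2},
  {"travel":[4,10,0],"delta_rot":[0,0,0],"fingers":0.2},
  {"travel":[0,0,0],"delta_rot":[0,0,0],"fingers":0.2},
  {"travel":[0,0,0],"delta_rot":[0,0,0],"fingers":0.2},
])

```text
clock: 15.58
eef_pos: [462.1, 331.3, 163.9]
eef_rot: [-3.141, -0.0, 3.141]
wrist_force: [1.2, 0.1, -3.4]
finger_gap: 61.7
```

```bash
python3 p.py 462 332 48 90
```

```text
t 15.57 pos [462.1 331.3 163.9] rpy [-180.   -0.  180.] gap 61.7 F [ 1.2  0.1 -3.4] q6 -58.0
turn wz -0.0 rows 1.0 then tool travel [1.000e-01 7.000e-01 1.159e+02] rows>= 2.0
```

Call:
send_rows([
  {"travel":[0,0.5,20],"delta_rot":[0,0,0],"fingers":0.2},
  {"travel":[0,0,30],"delta_rot":[0,0,0],"fingers":0.2},
  {"travel":[0,0,30],"delta_rot":[0,0,0],"fingers":0.2},
  {"travel":[0,0,20],"delta_rot":[0,0,0],"fingers":0.2},
  {"travel":[0,0,9],"delta_rot":[0,0,0],"fingers":0.2},
  {"travel":[0,0,4],"delta_rot":[0,0,0],"fingers":0.2},
  {"travel":[0,0,2],"delta_rot":[0,0,0],"fingers":0.2},
  {"travel":[0,0,1],"delta_rot":[0,0,0],"fingers":0.2},
  {"travel":[0,0,0],"delta_rot":[0,0,0],"fingers":0.2},
  {"travel":[0,0,0],"delta_rot":[0,0,0],"fingers":0.2},
])

```text
clock: 16.82
eef_pos: [462.0, 332.6, 48.5]
eef_rot: [3.141, 0.0, -3.141]
wrist_force: [-0.4, 0.1, -1.7]
finger_gap: 61.7
```

Call:
send_rows([
  {"travel":[0,0,0.7],"delta_rot":[0,0,0],"fingers":0.2},
  {"travel":[0,0,0],"delta_rot":[0,0,0],"fingers":0.2},
])

```text
clock: 17.08
eef_pos: [462.0, 332.6, 47.8]
eef_rot: [3.141, 0.0, -3.141]
wrist_force: [-0.8, -1.1, 2.5]
finger_gap: 62.4
```

Call:
send_rows([
  {"travel":[0,0,0],"delta_rot":[0,0,0],"fingers":-0.36},
  {"travel":[0,0,0],"delta_rot":[0,0,0],"fingers":-0.5},
  {"travel":[0,0,0],"delta_rot":[0,0,0],"fingers":-0.8},
  {"travel":[0,0,0],"delta_rot":[0,0,0],"fingers":-0.9},
  {"travel":[0,0,-15],"delta_rot":[0,0,0],"fingers":-0.9},
  {"travel":[0,0,-35],"delta_rot":[0,0,0],"fingers":-0.9},
  {"travel":[0,0,-40],"delta_rot":[0,0,0],"fingers":-0.9},
  {"travel":[0,0,-40],"delta_rot":[0,0,0],"fingers":-0.7},
  {"travel":[0,-25,0],"delta_rot":[0,0,0],"fingers":-0.7},
  {"travel":[-1,-45,0],"delta_rot":[0,0,0],"fingers":-0.7},
  {"travel":[-1,-50,0],"delta_rot":[0,0,0],"fingers":-0.7},
  {"travel":[-1,-50,0],"delta_rot":[0,0,0],"fingers":-0.7},
  {"travel":[-1,-50,0],"delta_rot":[0,0,0],"fingers":-0.7},
  {"travel":[-1,-50,0],"delta_rot":[0,0,0],"fingers":-0.7},
  {"travel":[-1,-50,0],"delta_rot":[0,0,0],"fingers":-0.7},
  {"travel":[0,-50,0],"delta_rot":[0,0,0],"fingers":-0.7},
  {"travel":[0,-45,0],"delta_rot":[0,0,0],"fingers":-0.7},
  {"travel":[0,-22,0],"delta_rot":[0,0,-6],"fingers":-0.7},
  {"travel":[0,0,0],"delta_rot":[0,0,-5.5],"fingers":-0.7},
  {"travel":[0,0,0],"delta_rot":[0,0,0],"fingers":-0.7},
])

```text
clock: 19.58
eef_pos: [468.1, -104.7, 178.4]
eef_rot: [-3.141, 0.001, -2.942]
wrist_force: [-0.7, 0.6, -0.3]
finger_gap: 80.3
```

```bash
python3 p.py 468.3 -105 46 101.5; python3 - <<'E'
from h import *
c=camera('top');P=cloud(c)
m=(np.hypot(P[...,0]-462,P[...,1]-332)<40)&(P[...,2]>76);print(P[m].min(0),P[m].max(0))
c=camera('scene');save(c,'s3.png')
E
```

```text
t 19.57 pos [ 468.1 -104.7  178.4] rpy [-1.800e+02  1.000e-01 -1.685e+02] gap 80.3 F [-0.7  0.6 -0.3] q6 -118.0
turn wz -0.0 rows 1.0 then tool travel [-1.000e-01 -4.000e-01  1.324e+02] rows>= 3.0
[438.35110236 309.54547204  76.24850975] [486.45090859 358.98562637  92.1527732 ]
```

View pics/s3.png

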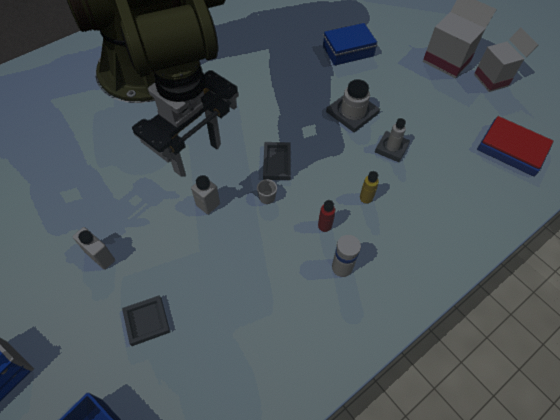

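The wide jar stands upright in its seat (px 355,98). The gripper is over the square bottle (px 205,194) and everything else is undisturbed.

Call:
send_rows([
  {"travel":[0,0,20],"delta_rot":[0,0,0],"fingers":-0.7},
  {"travel":[0,0,30],"delta_rot":[0,0,0],"fingers":-0.7},
  {"travel":[0,0,30],"delta_rot":[0,0,0],"fingers":-0.7},
  {"travel":[0,0,30],"delta_rot":[0,0,0],"fingers":-0.7},
  {"travel":[0,0,17],"delta_rot":[0,0,0],"fingers":-0.7},
  {"travel":[0,0,5],"delta_rot":[0,0,0],"fingers":-0.7},
  {"travel":[0,0,0],"delta_rot":[0,0,0],"fingers":-0.4},
  {"travel":[0,0,0],"delta_rot":[0,0,0],"fingers":-0.1},
  {"travel":[0,0,0],"delta_rot":[0,0,0],"fingers":0.05},
  {"travel":[0,0,0],"delta_rot":[0,0,0],"fingers":0.15},
  {"travel":[0,0,0],"delta_rot":[0,0,0],"fingers":0.4},
  {"travel":[0,0,0],"delta_rot":[0,0,0],"fingers":0.6},
  {"travel":[0,0,0],"delta_rot":[0,0,0],"fingers":0.6},
])

```text
clock: 21.3
eef_pos: [468.2, -104.6, 45.8]
eef_rot: [-3.141, 0.0, -2.941]
wrist_force: [-0.8, 0.3, 5.3]
finger_gap: 39.7
```

```bash
python3 p.py 615 -339 166 73
```

```text
t 21.3 pos [ 468.2 -104.6   45.8] rpy [-180.     0.  -168.5] gap 39.7 F [-0.8  0.3  5.3] q6 -118.0
turn wz 28.5 rows 3.0 then tool travel [-208.9 -181.3 -120.2] rows>= 4.0
```

Call:
send_rows([
  {"travel":[0,0,-10],"delta_rot":[0,0,0],"fingers":0.6},
  {"travel":[0,0,-30],"delta_rot":[0,0,0],"fingers":0.6},
  {"travel":[0,0,-40],"delta_rot":[0,0,0],"fingers":0.6},
  {"travel":[0,0,-30],"delta_rot":[0,0,0],"fingers":0.6},
  {"travel":[0,0,-10],"delta_rot":[0,0,7],"fingers":0.6},
  {"travel":[0,0,0],"delta_rot":[0,0,7.5],"fingers":0.6},
  {"travel":[0,0,0],"delta_rot":[0,0,7],"fingers":0.6},
  {"travel":[0,0,0],"delta_rot":[0,0,7],"fingers":0.6},
  {"travel":[-12,-10,0],"delta_rot":[0,0,0],"fingers":0.6},
  {"travel":[-25,-22,0],"delta_rot":[0,0,0],"fingers":0.6},
  {"travel":[-34,-30,0],"delta_rot":[0,0,0],"fingers":0.6},
  {"travel":[-34,-30,0],"delta_rot":[0,0,0],"fingers":0.6},
  {"travel":[-34,-29,0],"delta_rot":[0,0,0],"fingers":0.6},
  {"travel":[-34,-29,0],"delta_rot":[0,0,0],"fingers":0.6},
  {"travel":[-24,-21,0],"delta_rot":[0,0,0],"fingers":0.6},
  {"travel":[-12,-10,0],"delta_rot":[0,0,0],"fingers":0.6},
  {"travel":[0,0,0],"delta_rot":[0,0,0],"fingers":0.6},
  {"travel":[0,0,0],"delta_rot":[0,0,0],"fingers":0.6},
])

```text
clock: 23.55
eef_pos: [614.8, -338.5, 165.4]
eef_rot: [3.141, -0.0, 2.846]
wrist_force: [-0.3, 0.4, -0.8]
finger_gap: 40.0
```

```bash
python3 p.py 615 -339 49.8 73
```

```text
t 23.55 pos [ 614.8 -338.5  165.4] rpy [180.   -0.  163.1] gap 40.0 F [-0.3  0.4 -0.8] q6 -105.0
turn wz 0.1 rows 1.0 then tool travel [ -0.4  -0.4 115.6] rows>= 2.0
```

Call:
send_rows([
  {"travel":[0,0,20],"delta_rot":[0,0,0],"fingers":0.6},
  {"travel":[0,0,30],"delta_rot":[0,0,0],"fingers":0.6},
  {"travel":[0,0,30],"delta_rot":[0,0,0],"fingers":0.6},
  {"travel":[0,0,20],"delta_rot":[0,0,0],"fingers":0.6},
  {"travel":[0,0,9],"delta_rot":[0,0,0],"fingers":0.6},
  {"travel":[0,0,4],"delta_rot":[0,0,0],"fingers":0.6},
  {"travel":[0,0,2],"delta_rot":[0,0,0],"fingers":0.6},
  {"travel":[0,0,0],"delta_rot":[0,0,0],"fingers":0.6},
  {"travel":[0,0,0],"delta_rot":[0,0,0],"fingers":0.6},
])

```text
clock: 24.68
eef_pos: [615.2, -338.7, 51.1]
eef_rot: [-3.141, 0.001, 2.845]
wrist_force: [0.6, 0.9, -1.3]
finger_gap: 40.0
```

Call:
send_rows([
  {"travel":[0,0,0.8],"delta_rot":[0,0,0],"fingers":0.6},
  {"travel":[0,0,0.6],"delta_rot":[0,0,0],"fingers":0.6},
  {"travel":[0,0,0],"delta_rot":[0,0,0],"fingers":0.6},
])

```text
clock: 25.05
eef_pos: [615.2, -338.8, 49.9]
eef_rot: [-3.141, 0.001, 2.845]
wrist_force: [-1.9, 2.0, 5.8]
finger_gap: 40.0
```

Call:
send_rows([
  {"travel":[0,0,0],"delta_rot":[0,0,0],"fingers":0.1},
  {"travel":[0,0,0],"delta_rot":[0,0,0],"fingers":-0.1},
  {"travel":[0,0,0],"delta_rot":[0,0,0],"fingers":-0.4},
  {"travel":[0,0,0],"delta_rot":[0,0,0],"fingers":-0.6},
  {"travel":[0,0,-15],"delta_rot":[0,0,0],"fingers":-0.6},
  {"travel":[0,0,-35],"delta_rot":[0,0,0],"fingers":-0.6},
  {"travel":[0,0,-40],"delta_rot":[0,0,0],"fingers":-0.6},
  {"travel":[0,0,-40],"delta_rot":[0,0,0],"fingers":-0.6},
  {"travel":[0,0,0],"delta_rot":[0,0,10],"fingers":-0.6},
  {"travel":[0,0,0],"delta_rot":[0,0,10],"fingers":-0.6},
  {"travel":[0,0,0],"delta_rot":[0,0,10],"fingers":-0.6},
  {"travel":[0,0,0],"delta_rot":[0,0,10],"fingers":-0.6},
  {"travel":[0,0,0],"delta_rot":[0,0,10],"fingers":-0.6},
  {"travel":[0,0,0],"delta_rot":[0,0,10],"fingers":-0.6},
  {"travel":[0,0,0],"delta_rot":[0,0,10],"fingers":-0.6},
  {"travel":[0,0,0],"delta_rot":[0,0,10],"fingers":-0.6},
  {"travel":[0,0,0],"delta_rot":[0,0,10],"fingers":-0.6},
  {"travel":[0,0,0],"delta_rot":[0,0,10],"fingers":-0.6},
  {"travel":[0,0,0],"delta_rot":[0,0,10],"fingers":-0.6},
  {"travel":[0,0,0],"delta_rot":[0,0,10],"fingers":-0.6},
])

```text
clock: 27.55
eef_pos: [615.1, -338.7, 180.5]
eef_rot: [3.141, -0.0, 0.745]
wrist_force: [0.6, 0.2, -0.5]
finger_gap: 75.3
```

```bash
python3 p.py 437 -346 180 -78.3 1
```

```text
t 27.55 pos [ 615.1 -338.7  180.5] rpy [179.9  -0.   42.7] gap 75.3 F [ 0.6  0.2 -0.5] q6 15.0
turn wz 31.0 rows 3.0 then tool travel [-175.9  -29.     0.5] rows>= 4.0
```

Call:
send_rows([
  {"travel":[0,0,0],"delta_rot":[0,0,10.5],"fingers":-0.6},
  {"travel":[0,0,0],"delta_rot":[0,0,10.5],"fingers":-0.6},
  {"travel":[0,0,0],"delta_rot":[0,0,10.3],"fingers":-0.6},
  {"travel":[-20,-3,0],"delta_rot":[0,0,0],"fingers":-0.6},
  {"travel":[-45,-8,0],"delta_rot":[0,0,0],"fingers":-0.6},
  {"travel":[-45,-7,0],"delta_rot":[0,0,0],"fingers":-0.6},
  {"travel":[-45,-8,0],"delta_rot":[0,0,0],"fingers":-0.6},
  {"travel":[-21,-3,0],"delta_rot":[0,0,0],"fingers":-0.6},
  {"travel":[0,0,0],"delta_rot":[0,0,0],"fingers":-0.6},
  {"travel":[0,0,0],"delta_rot":[0,0,0],"fingers":-0.6},
])

```text
clock: 28.8
eef_pos: [437.6, -346.0, 179.8]
eef_rot: [3.141, -0.001, 0.205]
wrist_force: [-0.3, 0.4, 2.1]
finger_gap: 75.0
```

```bash
python3 p.py 437 -346 46 -78.3 1;python3 - <<'E'
from h import *
c=camera('top');P=cloud(c)
m=(np.hypot(P[...,0]-615,P[...,1]+339)<40)&(P[...,2]>82);print(P[m].min(0),P[m].max(0))
c=camera('scene');save(c,'s4.png')
E
```

```text
t 28.8 pos [ 437.6 -346.   179.8] rpy [180.   -0.   11.7] gap 75.0 F [-0.3  0.4  2.1] q6 36.0
turn wz 0.0 rows 1.0 then tool travel [-6.000e-01 -1.000e-01  1.338e+02] rows>= 3.0
[ 600.33822818 -349.39665841   83.45943285] [ 627.95736056 -321.46514577  100.85162519]
```

View pics/s4.png

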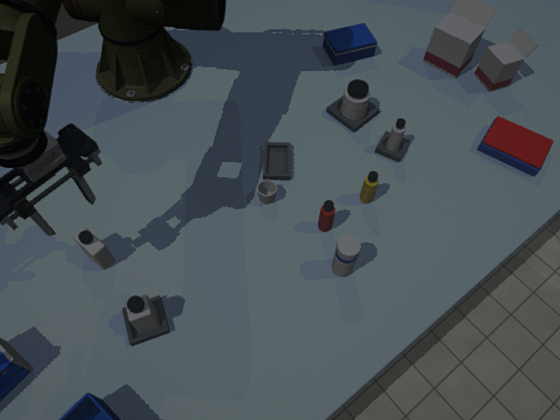

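The square bottle stands in its seat (px 143,315). The gripper is over the flat bottle (px 93,247), and its jaws span the narrow side.

Call:
send_rows([
  {"travel":[-0.5,0,20],"delta_rot":[0,0,0],"fingers":-0.6},
  {"travel":[0,0,30],"delta_rot":[0,0,0],"fingers":-0.6},
  {"travel":[0,0,30],"delta_rot":[0,0,0],"fingers":-0.6},
  {"travel":[0,0,30],"delta_rot":[0,0,0],"fingers":-0.6},
  {"travel":[0,0,19],"delta_rot":[0,0,0],"fingers":-0.6},
  {"travel":[0,0,5],"delta_rot":[0,0,0],"fingers":-0.6},
  {"travel":[0,0,0],"delta_rot":[0,0,0],"fingers":-0.2},
  {"travel":[0,0,0],"delta_rot":[0,0,0],"fingers":0.1},
  {"travel":[0,0,0],"delta_rot":[0,0,0],"fingers":0.25},
  {"travel":[0,0,0],"delta_rot":[0,0,0],"fingers":0.35},
  {"travel":[0,0,0],"delta_rot":[0,0,0],"fingers":0.6},
  {"travel":[0,0,0],"delta_rot":[0,0,0],"fingers":0.8},
  {"travel":[0,0,0],"delta_rot":[0,0,0],"fingers":0.8},
])

```text
clock: 30.52
eef_pos: [436.4, -346.2, 45.3]
eef_rot: [3.141, -0.0, 0.204]
wrist_force: [-0.9, 0.0, 3.6]
finger_gap: 29.8
```

```bash
python3 p.py 470 85 166 51 1
```

```text
t 30.52 pos [ 436.4 -346.2   45.3] rpy [180.   -0.   11.7] gap 29.8 F [-0.9  0.   3.6] q6 36.0
turn wz -129.3 rows 13.0 then tool travel [ 245.2  356.3 -120.7] rows>= 7.0
```

Lift and turn (129.3° in 15 rows).

Call:
send_rows([
  {"travel":[0,0,-10],"delta_rot":[0,0,0],"fingers":0.8},
  {"travel":[0,0,-30],"delta_rot":[0,0,0],"fingers":0.8},
  {"travel":[0,0,-40],"delta_rot":[0,0,0],"fingers":0.8},
  {"travel":[0,0,-30],"delta_rot":[0,0,0],"fingers":0.8},
  {"travel":[0,0,-10],"delta_rot":[0,0,-4],"fingers":0.8},
  {"travel":[0,0,0],"delta_rot":[0,0,-9],"fingers":0.8},
  {"travel":[0,0,0],"delta_rot":[0,0,-9],"fingers":0.8},
  {"travel":[0,0,0],"delta_rot":[0,0,-9],"fingers":0.8},
  {"travel":[0,0,0],"delta_rot":[0,0,-9],"fingers":0.8},
  {"travel":[0,0,0],"delta_rot":[0,0,-9],"fingers":0.8},
  {"travel":[0,0,0],"delta_rot":[0,0,-9],"fingers":0.8},
  {"travel":[0,0,0],"delta_rot":[0,0,-9],"fingers":0.8},
  {"travel":[0,0,0],"delta_rot":[0,0,-9],"fingers":0.8},
  {"travel":[0,0,0],"delta_rot":[0,0,-9],"fingers":0.8},
  {"travel":[0,0,0],"delta_rot":[0,0,-9],"fingers":0.8},
  {"travel":[0,0,0],"delta_rot":[0,0,-9],"fingers":0.8},
  {"travel":[0,0,0],"delta_rot":[0,0,-9],"fingers":0.8},
  {"travel":[0,0,0],"delta_rot":[0,0,-9],"fingers":0.8},
  {"travel":[0,0,0],"delta_rot":[0,0,-8.3],"fingers":0.8},
  {"travel":[0,0,0],"delta_rot":[0,0,0],"fingers":0.8},
])

```text
clock: 33.02
eef_pos: [436.3, -346.0, 165.5]
eef_rot: [3.142, 0.0, 2.46]
wrist_force: [-0.6, -0.3, -1.4]
finger_gap: 30.0
```

```bash
python3 p.py 470 85 166 51 1
```

```text
t 33.02 pos [ 436.3 -346.   165.5] rpy [180.   0. 141.] gap 30.0 F [-0.6 -0.3 -1.4] q6 -93.0
turn wz -0.0 rows 1.0 then tool travel [245.  356.2  -0.5] rows>= 7.0
```

Call:
send_rows([
  {"travel":[10,15,0],"delta_rot":[0,0,0],"fingers":0.8},
  {"travel":[20,29,0],"delta_rot":[0,0,0],"fingers":0.8},
  {"travel":[25,36,0],"delta_rot":[0,0,0],"fingers":0.8},
  {"travel":[25,36,0],"delta_rot":[0,0,0],"fingers":0.8},
  {"travel":[25,36,0],"delta_rot":[0,0,0],"fingers":0.8},
  {"travel":[25,36,0],"delta_rot":[0,0,0],"fingers":0.8},
  {"travel":[25,36,0],"delta_rot":[0,0,0],"fingers":0.8},
  {"travel":[25,36,0],"delta_rot":[0,0,0],"fingers":0.8},
  {"travel":[25,36,0],"delta_rot":[0,0,0],"fingers":0.8},
  {"travel":[22,34,0],"delta_rot":[0,0,0],"fingers":0.8},
  {"travel":[12,17,0],"delta_rot":[0,0,0],"fingers":0.8},
  {"travel":[6,9,0],"delta_rot":[0,0,0],"fingers":0.8},
  {"travel":[0,0,0],"delta_rot":[0,0,0],"fingers":0.8},
  {"travel":[0,0,0],"delta_rot":[0,0,0],"fingers":0.8},
])

```text
clock: 34.78
eef_pos: [469.8, 84.2, 165.2]
eef_rot: [-3.142, 0.0, 2.46]
wrist_force: [0.1, -0.6, -0.5]
finger_gap: 30.1
```

```bash
python3 p.py 470 85 49.3 51
```

```text
t 34.77 pos [469.8  84.2 165.2] rpy [-180.    0.  141.] gap 30.1 F [ 0.1 -0.6 -0.5] q6 -45.0
turn wz -0.0 rows 1.0 then tool travel [  0.3   0.8 115.9] rows>= 2.0
```

Call:
send_rows([
  {"travel":[0,0.5,20],"delta_rot":[0,0,0],"fingers":0.8},
  {"travel":[0,0,30],"delta_rot":[0,0,0],"fingers":0.8},
  {"travel":[0,0,30],"delta_rot":[0,0,0],"fingers":0.8},
  {"travel":[0,0,20],"delta_rot":[0,0,0],"fingers":0.8},
  {"travel":[0,0,9],"delta_rot":[0,0,0],"fingers":0.8},
  {"travel":[0,0,4],"delta_rot":[0,0,0],"fingers":0.8},
  {"travel":[0,0,2],"delta_rot":[0,0,0],"fingers":0.8},
  {"travel":[0,0,0],"delta_rot":[0,0,0],"fingers":0.8},
  {"travel":[0,0,0],"delta_rot":[0,0,0],"fingers":0.8},
])

```text
clock: 35.9
eef_pos: [470.4, 85.2, 50.5]
eef_rot: [3.141, 0.001, 2.461]
wrist_force: [0.2, 0.1, -0.3]
finger_gap: 29.9
```

Call:
send_rows([
  {"travel":[0,0,0.7],"delta_rot":[0,0,0],"fingers":0.8},
  {"travel":[0,0,0.6],"delta_rot":[0,0,0],"fingers":0.8},
  {"travel":[0,0,0],"delta_rot":[0,0,0],"fingers":0.8},
])

```text
clock: 36.28
eef_pos: [470.3, 85.2, 49.4]
eef_rot: [3.141, 0.0, 2.461]
wrist_force: [-2.6, -1.4, 5.8]
finger_gap: 29.7
```

Call:
send_rows([
  {"travel":[0,0,0],"delta_rot":[0,0,0],"fingers":0.3},
  {"travel":[0,0,0],"delta_rot":[0,0,0],"fingers":0.1},
  {"travel":[0,0,0],"delta_rot":[0,0,0],"fingers":-0.2},
  {"travel":[0,0,0],"delta_rot":[0,0,0],"fingers":-0.4},
  {"travel":[0,0,-15],"delta_rot":[0,0,0],"fingers":-0.4},
  {"travel":[0,0,-35],"delta_rot":[0,0,0],"fingers":-0.4},
  {"travel":[0,0,-40],"delta_rot":[0,0,0],"fingers":-0.4},
  {"travel":[0,0,-40],"delta_rot":[0,0,0],"fingers":-0.4},
  {"travel":[0,0,-40],"delta_rot":[0,0,0],"fingers":-0.4},
  {"travel":[40,0,0],"delta_rot":[0,0,0],"fingers":-0.4},
  {"travel":[45,0,0],"delta_rot":[0,0,0],"fingers":-0.4},
  {"travel":[45,0,0],"delta_rot":[0,0,0],"fingers":-0.4},
  {"travel":[30,0,0],"delta_rot":[0,0,0],"fingers":-0.4},
  {"travel":[0,0,0],"delta_rot":[0,0,0],"fingers":-0.4},
  {"travel":[0,0,0],"delta_rot":[0,0,0],"fingers":-0.4},
])

```text
clock: 38.15
eef_pos: [346.2, 185.7, 219.5]
eef_rot: [3.141, 0.001, 2.461]
wrist_force: [0.1, 0.1, -0.4]
finger_gap: 65.6
```

```bash
python3 - <<'E'
from h import *
G=[('wide',462,332,72,82),('slim',603.5,327,80,90),('square',615,-339,82,92),('flat',470,85,80,90),('cup',533,8,30,40),('can',760,25,92,102)]
for cam in ['top','scene']:
    c=camera(cam);P=cloud(c);save(c,cam+'F.png')
    for n,x,y,lo,hi in G:
        m=(np.hypot(P[...,0]-x,P[...,1]-y)<45)&(P[...,2]>lo)&(P[...,2]<130)
        p=P[m]
        if len(p):print(cam,n,len(p),((p.min(0)+p.max(0))/2).round(1)[:2],'ztop median',np.median(p[p[:,2]>p[:,2].max()-8][:,2]).round(1))
a=cv2.imread('pics/topF.png')[90:330,90:490];cv2.imwrite('pics/topFc.png',cv2.convertScaleAbs(cv2.resize(a,(800,480)),alpha=1.5))
E
```

```text
top wide 479 [462.4 333.9] ztop median 86.5
top slim 81 [603.  327.6] ztop median 94.3
top square 154 [ 614.2 -336. ] ztop median 96.3
top flat 105 [472.9  86.2] ztop median 94.1
top cup 104 [533.1   8.8] ztop median 39.5
top can 322 [759.6  25.8] ztop median 102.9
scene wide 331 [462.9 332.4] ztop median 86.4
scene slim 84 [603.2 327. ] ztop median 93.6
scene square 243 [ 614.8 -337. ] ztop median 95.9
scene flat 111 [472.3  85. ] ztop median 94.1
scene cup 162 [532.2   7.7] ztop median 39.5
scene can 439 [759.7  23.7] ztop median 102.1
```

View pics/topFc.png

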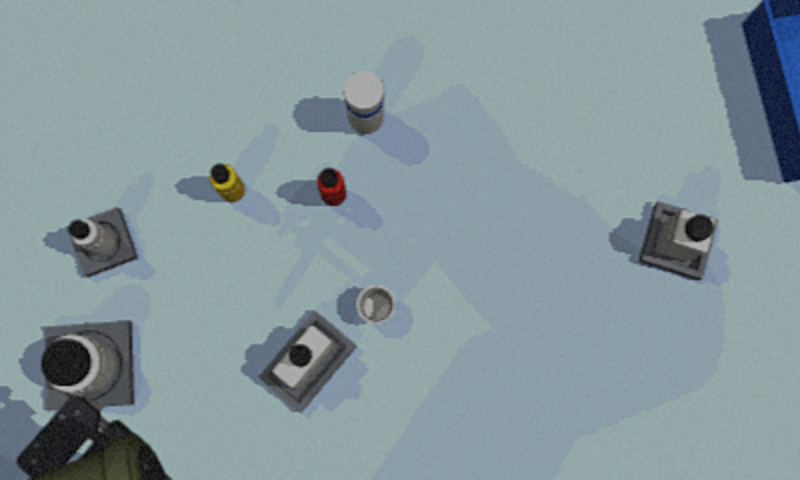

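View pics/sceneF.png

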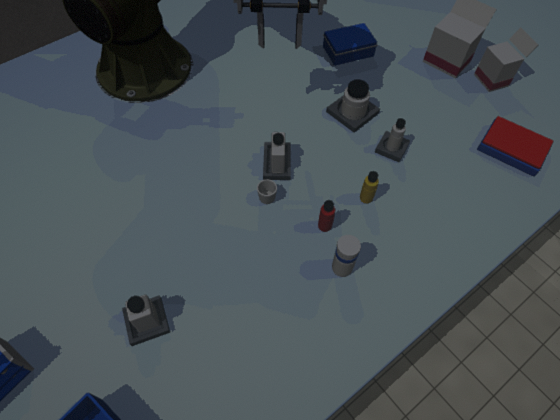

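All four bottles are upright in their matching seats, with tops at 86, 94, 96 and 94 mm, each 4 mm above the bottle's own height to within 1 mm. Cup, canister, red and yellow bottles are where they were, and the gripper is clear.

```bash
python3 -c "
from h import *
print(manip.sign_off())"
```

```text
the job is handed in; nothing more can be done
None
```

All four black-capped bottles are upright in their matching seats, and I handed the job in after about 38 s of robot time. Each one was lowered onto the recess floor until a light contact showed (at most about 6 N) and then released.

- **Seating:** in the last top and scene images, each cap top is at the bottle's own height plus the 4 mm recess floor, to within about 1 mm: 86, 94, 96 and 94 mm. Cap centres are within about 3 mm of the recess centres, which is inside the clearance.
- **Left alone:** the sample cup and canister measure within about 2 mm of where they started. The red and yellow look-alikes look unmoved in the images; I did not measure them again.
- **Checks:** none failed. The two cameras agreed to within about 2 mm.

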